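Inspect the spark-plug well with a rigid probe

TASK

The blue-handled plug driver was left standing in the open plug well of the cylinder head: take it out and stand it in the red tool cup, letting go of it there. Then take the yellow-handled inspection probe from its stand and lower it, upright, into that well without it ever touching the cylinder head, until the red band on its rod is level with the top of the well. Finish while holding it there in the gripper, still and centred (within 4 mm of the middle of the well); leave everything else where it is.

Things in the scene. Friction and masses are not known exactly. Their poses are not given: they have to be found in the camera images.
- head: Aluminium cylinder head, a block 150 x 270 x 110 mm (x, y, z), fixed to the bench. Origin at the centre of its underside, z up, long side along its y. One open round well in the middle of its top; black ignition coils, 26 mm high above the top face and at most 36 mm wide, stand on the top 80 mm either side of the well along y (grey connector on their +x side, out to x = 41 mm).
- well (a point): Centre of the well's mouth, on the top face of the head (110 mm above the bench). The well is a straight vertical blind hole, 28 mm in diameter (edge chamfered 2 mm) and 75 mm deep with a flat floor; a thin orange ring, 40 mm across, is painted round it. Axes as the head's.
- driver: Plug driver, a loose straight tool 175 mm long, about 0.2 kg; it starts upright in the well, standing on its floor. Origin at the centre of its lower end, z along the tool towards the handle: steel socket 21 mm in diameter from 0 to 50 mm, steel shaft 10 mm in diameter from 50 to 110 mm, round blue handle 28 mm in diameter from 110 to 175 mm.
- cup: Red round tool cup, fixed to the bench, empty. Origin at the centre of its underside; 90 mm high, outside diameter 64 mm, walls 3 mm, inner floor 5 mm above the bench.
- stand: Probe stand, fixed to the bench: black base plate 90 x 90 x 8 mm with an upright grey tube in its middle, outside diameter 34 mm, bore 20 mm, top 130 mm above the bench. Origin at the centre of its underside.
- probe: Rigid inspection probe, loose, about 0.16 kg; it starts upright in the stand, its rod down the tube and its handle resting on the tube's top. Origin at the centre of the rod's tip (lower end), z along the probe towards the handle: steel rod 12 mm in diameter from 0 to 120 mm, round yellow handle 28 mm in diameter from 120 to 185 mm, black cap to 191 mm. The rod carries a red band from 54 to 66 mm.
- probe_band (a point): Middle of the red band on the probe's axis, 60 mm above the tip.
- plug: Bystander: spark plug lying on the bench, 80 mm long, 20 mm thick; origin under its middle.
- socket: Bystander: steel socket, 28 mm in diameter, 32 mm high; origin under its centre.
- wrench: Bystander: wrench lying on the bench, 170 mm long along its x; origin under its middle.
- spray: Bystander: spray can, 60 mm in diameter, 190 mm high; origin under its centre.
- grease: Bystander: white jar with green cap, 66 mm in diameter, 60 mm high; origin under its centre.
- bearing: Bystander: dark bearing ring, 52 mm in diameter, 16 mm high; origin under its centre.
Mind the look-alikes: they are no part of the job. Of the things that look like the probe, the larger one is meant.

How it is judged (in metres and radians):
On the way, in this order (a step that is already met when the one before it is completed fails the run):
1. the plug driver stands in the tool cup, let go (z of driver in the frame of cup between 0 and 0.02 m and horizontal distance between driver and cup below 0.03 m and angle between driver's own z axis and vertical below 0.5 rad and contact force between the fingers and driver below 0.1 N and linear speed of driver below 0.03 m/s), for 0.2 s.
2. the held probe is in the well, centred, its red band level with the well's top (z of probe in the frame of well between -0.067 and -0.053 m and horizontal distance between each of probe, probe_band and well below 0.004 m and contact force between the fingers and probe above 1 N and contact force between probe and head below 0.3 N and linear speed of probe below 0.02 m/s), for 0.5 s.
At the end, for the whole second after the job is handed in: Driver in the cup (end within 20 mm of its underside, 30 mm of its axis; lean under 0.5 rad), released, at rest. Probe gripped, still, untouched by the head; tip 53 to 67 mm below the well top; tip and band within 4 mm of its axis; tilt under 0.1 rad. Bystanders within 30 mm of their starts (all of step 1 and all of step 2 and angle between probe's own z axis and vertical below 0.1 rad and distance of each of plug, socket, wrench, spray, grease, bearing from where it was at the start of the episode below 0.03 m); the arm keeps its last pose, push and grip.
It fails at once if the probe touches the cylinder head (contact force between probe and head above 0.3 N).
It fails at once if a bystander is pushed more than 30 mm or knocked over (distance of any of plug, socket, wrench, spray, grease, bearing from where it was at the start of the episode above 0.03 m or angle between spray's own z axis and vertical above 0.5 rad).
It also fails if it takes over 61 s, if anything falls off the work surface, if the arm or the gripper's body presses on something with over 40 N, if the wrist force passes 120 N, or if a joint passes its speed limit or range.

ROBOT

A 6-joint arm with a two-finger parallel gripper is mounted at the origin on the work surface. World frame = base frame: x ahead of the robot, y to its left, z up, the work surface at z = 0. Lengths are in m, angles in degrees, forces in N, time in s.
With the tool pointing down it reaches from about 0.25 to 0.725 m from the base axis. Payload 9.7 kg.
Tool frame: the origin (TCP) lies midway between the tips of the shut fingers; the grasp point (between the pads) lies 19 mm behind it (bot.pinch_z is the distance from the TCP to the grasp point, in m); z points along the fingers, y is the line along which they close (so a half turn about z gives the same grasp; the last joint's range is limited). The gripper opens to 85 mm and grips with 20 to 120 N. Pads are 22 mm wide; open, the fingers measure 114 mm over their backs; the gripper's body (76 mm by 85 mm) begins 54 mm behind the grasp point. The pads swing forward as they close: fully open they stand 13 mm farther back than shut.
Start: joints at [-70.818, 4.979, 10.078, 95.1, 0, 90], TCP at [0.181, -0.519, 0.231] pointing down, gripper open.
Joint ranges: [-179.16, 179.16], [-48.56, 103.87], [-65.8, 70.77], [-126.05, 130.52], [-82.76, 87.17], [-180, 180]. Speed limits (degrees/s): [127.2, 127.2, 147.25, 180, 180, 180].

INTERFACE

Orientations are given as [roll, pitch, yaw] about the fixed x, y, z axes, in that order (R = Rz(yaw) Ry(pitch) Rx(roll)).
In Python, from workcell import sensors, camera, camera_params, ticket, bot gives the robot as it stands.
- The arm moves only by the shell command python3 -m jog 'ROWS' [FORCE]. ROWS is JSON, a list that holds one entry, the list of rows, each a list of 5 numbers: the shift along the world's x, y, z in units of 50 mm (1.0 is 50 mm), then the turn about the world's z in units of 5 degrees (1.0 is 5 degrees), then the opening, from 0 (shut) to 1 (fully open). In form: [[[tx, ty, tz, yaw, grip], ...]]. A call has 1 to 8 rows; each row shifts and turns the commanded pose from where the row before left it; what a row does not reach is not made up. A row lasts 1/10 s, in which the tool goes at most 50 mm and 8.59 degrees, less where a joint would pass 70% of its speed; a pose out of reach is approached as far as the arm can. A call is refused whole if a number of a shift passes 1 or a number of a turn 1, either way. A call with a gripper value outside its range is refused whole. The fingers move at their own pace and stop on an object; FORCE is the grip in N (left out, the last holds). Time passes only in rows, so rows that do not move let the fingers close. It gives the time, the measured TCP pose, the force, the opening and the grip force at its end, in the units of the state.
- sensors.get_obs(): the state, without advancing time (a new reading comes with each control period).
- camera(name): name is "scene" or "top"; returns the picture (400x640x3 uint8, blue, green, red); there is no depth.
- camera_params(name): a dict with "fx", "fy", "cx", "cy" (pixels), "T" (4x4, takes a point from camera to world coordinates). Camera axes: x right, y down, z forward; pixel columns grow to the right and rows downward; lengths in m; the calibration is good to about 2 mm. A picture is of the moment at which its call begins. camera_params takes no time and is no camera call.
- ticket.job_done(): hands the job in; it is judged then, once.
The state is a dict: "time": time; "q": joint angles; "qd": joint speeds; "joint_efforts": joint torques, N m; "ee_pos": TCP position; "tcp_rot": TCP orientation; "wrist_force": force on the tool from outside, world axes, zero at the start; "torque": the same for the moment, N m; "opening": finger opening in m; "grasp_force": force on a finger pad.
Only numpy, scipy, OpenCV 4.12 (cv2) and the standard library are available. Lean on these libraries where they do the work, as an engineer would, in place of code of your own. Each camera call takes 0.05 s, during which the arm holds its last target. There are 200 camera calls.

## Working session

There is one attempt and no reset: what is moved stays moved. The work goes in short steps, Python scripts to look and compute and a shell command to move; the robot and the scene stay as the last step left them, time stands still between calls to the robot, and variables do not carry over. Pictures are saved under pics/ and viewed, at most 10 in all, crops included, and the job is handed in when it is done.

```bash
mkdir -p pics; python3 - <<'E'
from workcell import sensors, camera, camera_params, bot
import cv2,numpy as np
for n in("scene","top"):
    cv2.imwrite(f"pics/{n}0.png",camera(n)); p=camera_params(n); print(n,p["fx"],p["fy"],p["cx"],p["cy"]);print(np.round(p["T"],4).tolist())
o=sensors.get_obs(); print(o["time"],o["ee_pos"],o["tcp_rot"],o["opening"],bot.pinch_z)
E
```

```text
scene 503.1715974469519 503.1715974469519 325.89620857959494 191.0832722323953
[[0.5715, 0.4718, -0.6715, 1.5978], [0.8206, -0.3171, 0.4755, -0.7294], [0.0114, -0.8227, -0.5683, 0.9803], [0.0, 0.0, 0.0, 1.0]]
top 386.7139068679207 386.7139068679207 314.51433674827973 192.90247012773452
[[-0.0024, -0.9886, 0.1504, 0.3185], [-0.9997, 0.0062, 0.0249, 0.0051], [-0.0255, -0.1503, -0.9883, 1.4508], [0.0, 0.0, 0.0, 1.0]]
0.1 [ 0.18062994 -0.51928007  0.23064937] [-1.79930888e+02  1.65470133e-03  1.91815674e+01] 0.08524277176999685 0.0187
```

View pics/scene0.png

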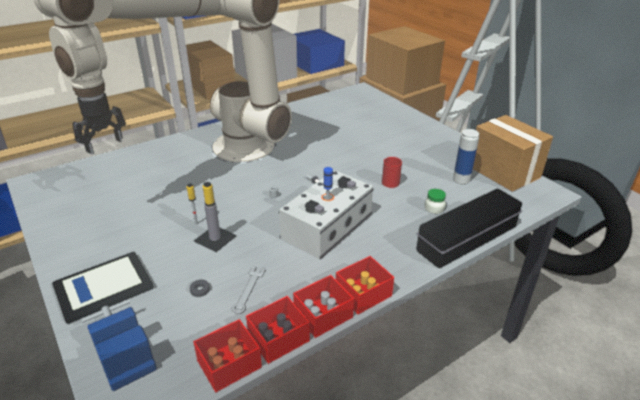

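View pics/top0.png

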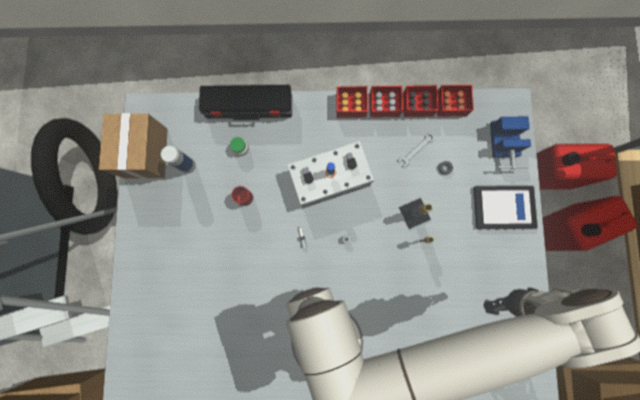

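The scene view shows the driver's blue handle at (328,178), the red cup at (391,172), and two yellow-handled candidates at (209,195) and (191,192). In the top view these are at (331,170), (242,197), (427,208) and (428,240). The probe should be (209,195)/(427,208): it is larger and stands in the grey tube on the black base. I'll confirm this in one crop and measure.

```bash
cat > h.py <<'E'
import cv2,numpy as np
from workcell import camera,camera_params
P={n:camera_params(n) for n in("scene","top")}
def ray(n,uv):
    p=P[n];T=np.array(p["T"]);d=T[:3,:3]@[(uv[0]-p["cx"])/p["fx"],(uv[1]-p["cy"])/p["fy"],1];return T[:3,3],d/np.linalg.norm(d)
def plane(n,uv,z):
    o,d=ray(n,uv);return o+d*(z-o[2])/d[2]
def tri(a,b):
    (o,d),(p,e)=ray("scene",a),ray("top",b)
    s=np.linalg.lstsq(np.c_[d,-e],p-o,rcond=None)[0];A=o+s[0]*d;B=p+s[1]*e
    return (A+B)/2,np.linalg.norm(A-B)
def proj(n,X):
    p=P[n];T=np.array(p["T"]);c=T[:3,:3].T@(np.array(X)-T[:3,3]);return [p["fx"]*c[0]/c[2]+p["cx"],p["fy"]*c[1]/c[2]+p["cy"]]
def blobs(im,lo,hi,roi,amin=8):
    x0,y0,x1,y1=roi;h=cv2.cvtColor(im[y0:y1,x0:x1],cv2.COLOR_BGR2HSV)
    m=cv2.inRange(h,lo,hi)
    if lo[0]<3: m|=cv2.inRange(h,(174,lo[1],lo[2]),(180,255,255))
    k,l,s,c=cv2.connectedComponentsWithStats(m)
    out=[]
    for i in range(1,k):
        if s[i,4]>=amin:
            pts=np.argwhere(l==i)[:,::-1]+[x0,y0]
            r=cv2.minAreaRect(pts.astype(np.float32))
            out.append((np.round(c[i]+[x0,y0],1).tolist(),[int(v) for v in s[i]+[x0,y0,0,0,0]],np.round(cv2.boxPoints(r),1).tolist()))
    return out
C=dict(blue=((105,120,60),(130,255,255)),red=((0,130,60),(6,255,255)),orange=((3,60,80),(16,255,255)),yellow=((17,110,90),(33,255,255)))
E
python3 - <<'E'
from h import *
ims={n:cv2.imread(f"pics/{n}0.png") for n in P}
R=dict(scene=dict(blue=(310,155,345,200),red=(375,145,410,195),orange=(305,170,345,210),yellow=(175,170,225,240)),
 top=dict(blue=(315,150,345,190),red=(225,180,258,212),orange=(310,150,350,195),yellow=(395,195,440,250)))
for n in P:
  for c in C:
    for b in blobs(ims[n],*C[c],R[n][c]): print(n,c,b)
s=ims["scene"][160:260,165:415];t=ims["top"][130:255,225:475]
cv2.imwrite("pics/crop1.png",cv2.resize(np.vstack([s,t]),None,fx=2.6,fy=2.6,interpolation=cv2.INTER_CUBIC))
E
```

```text
scene blue ([327.6, 170.4], [324, 167, 8, 8, 50], [[324.0, 167.0], [331.0, 167.0], [331.0, 174.0], [324.0, 174.0]])
scene blue ([327.6, 180.2], [324, 175, 8, 11, 71], [[324.0, 175.0], [331.0, 175.0], [331.0, 185.0], [324.0, 185.0]])
scene blue ([327.2, 187.4], [325, 187, 5, 2, 9], [[325.0, 187.0], [329.0, 187.0], [329.0, 188.0], [325.0, 188.0]])
scene red ([391.4, 171.9], [383, 158, 18, 29, 425], [[382.1000061035156, 185.3000030517578], [385.3999938964844, 156.8000030517578], [400.79998779296875, 158.60000610351562], [397.3999938964844, 187.10000610351562]])
scene orange ([327.1, 197.6], [321, 194, 13, 7, 43], [[321.0, 194.0], [333.0, 194.0], [333.0, 200.0], [321.0, 200.0]])
scene yellow ([208.2, 194.6], [203, 185, 11, 20, 156], [[202.6999969482422, 186.0], [211.0, 184.89999389648438], [213.60000610351562, 203.5], [205.39999389648438, 204.6999969482422]])
scene yellow ([190.5, 192.4], [187, 186, 8, 14, 78], [[186.39999389648438, 186.10000610351562], [192.0, 185.0], [194.6999969482422, 198.5], [189.10000610351562, 199.60000610351562]])
top blue ([330.5, 166.6], [328, 163, 6, 8, 40], [[328.0, 163.0], [333.0, 163.0], [333.0, 170.0], [328.0, 170.0]])
top red ([247.7, 193.6], [246, 191, 4, 6, 9], [[246.0, 191.0], [248.3000030517578, 190.5], [249.3000030517578, 195.6999969482422], [247.0, 196.1999969482422]])
top red ([238.6, 198.7], [237, 195, 5, 8, 26], [[235.89999389648438, 195.5], [239.39999389648438, 194.60000610351562], [241.1999969482422, 201.89999389648438], [237.6999969482422, 202.8000030517578]])
top orange ([330.3, 173.6], [325, 170, 11, 8, 33], [[325.0, 170.0], [335.0, 170.0], [335.0, 177.0], [325.0, 177.0]])
```

View pics/crop1.png

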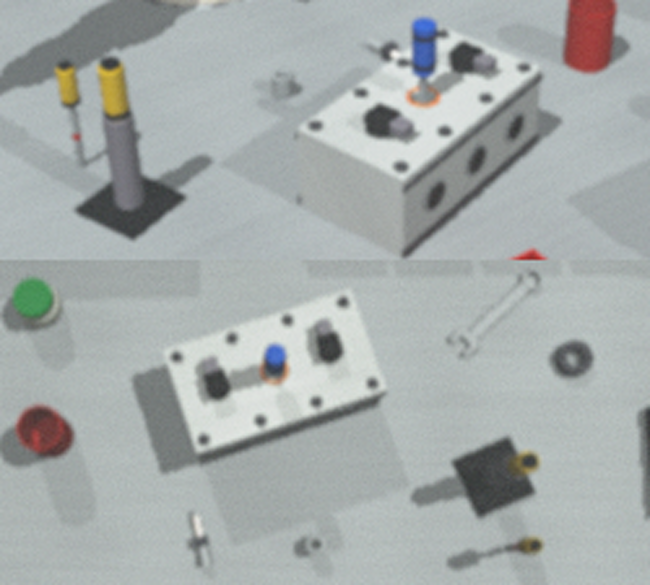

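The crop confirms it. The large probe sits with its handle on the grey tube at scene (208,195), on the black base. The look-alike at (190,192) is slimmer, with its red band showing on a thin rod. Next I measure positions from both views.

```bash
python3 - <<'E'
from h import *
ims={n:cv2.imread(f"pics/{n}0.png") for n in P}
r=lambda x:np.round(x,4).tolist()
t=ims["top"];s=ims["scene"]
def mask(im,roi,f):
    m=np.zeros(im.shape[:2],np.uint8);x0,y0,x1,y1=roi;a=im[y0:y1,x0:x1].astype(int);m[y0:y1,x0:x1]=f(a[...,0],a[...,1],a[...,2])*255;return m
# head top face
def big(m):
    c=max(cv2.findContours(m,cv2.RETR_EXTERNAL,cv2.CHAIN_APPROX_NONE)[0],key=cv2.contourArea);return c
m=mask(t,(275,130,385,215),lambda b,g,rr:rr>195)
c=cv2.convexHull(big(m));b=cv2.boxPoints(cv2.minAreaRect(c));q=np.array([plane("top",p,.11) for p in b])
print("head",r(b),r(q),"ctr",r(q.mean(0)),"sides",[r(np.linalg.norm(q[i]-q[i-1])) for i in range(4)], [r(np.degrees(np.arctan2(*(q[i]-q[i-1])[[1,0]]))) for i in range(4)])
# cup
m=mask(t,(222,180,260,212),lambda b,g,rr:rr>g*1.5);c=big(m);e=cv2.minEnclosingCircle(c);el=cv2.fitEllipse(c);print("cup top",e,el)
m2=mask(s,(375,145,410,195),lambda b,g,rr:rr>g*1.5);c2=big(m2);x,y,w,h=cv2.boundingRect(c2);print("cup scene",x,y,w,h)
print("cup tri",tri((391.9,162),el[0]),"planes .09",r(plane("top",el[0],.09)))
# probe
for nm,n,roi in(("probe","top",(417,198,440,222)),("decoy","top",(410,228,440,250))):
    m=mask(t,roi,lambda b,g,rr:rr>b*1.3);c=big(m);print(nm,cv2.boundingRect(c),r(np.argwhere(m>0).mean(0)[::-1]))
print(t[203:216,420:436].sum(2))
# ring
for n,roi in(("scene",(312,188,343,206)),("top",(318,160,344,184))):
    m=mask(ims[n],roi,lambda b,g,rr:(rr>g*1.18)&(rr>120));p=cv2.findNonZero(m);print("ring",n,cv2.boundingRect(p),cv2.fitEllipse(p))
    print(r(plane(n,cv2.fitEllipse(p)[0],.11)))
m=mask(t,(318,150,344,184),lambda b,g,rr:b>rr*1.6);print("blue top",cv2.boundingRect(m),r(np.argwhere(m>0).mean(0)[::-1]))
m=mask(s,(315,155,345,195),lambda b,g,rr:b>rr*1.5);print("blue scene",cv2.boundingRect(m),r(np.argwhere(m>0).mean(0)[::-1]))
E
```

```text
head [[287.3999938964844, 164.1999969482422], [360.29998779296875, 139.89999389648438], [373.29998779296875, 178.89999389648438], [300.3999938964844, 203.1999969482422]] [[0.6264, 0.135, 0.11], [0.713, -0.1252, 0.11], [0.5711, -0.1679, 0.11], [0.4865, 0.0883, 0.11]] ctr [0.5992, -0.0174, 0.11] sides [0.1475, 0.2742, 0.1483, 0.2698] [18.4585, -71.5809, -163.2619, 108.272]
cup top ((241.1666717529297, 196.1666717529297), 10.233481407165527) ((241.3922576904297, 195.9069061279297), (14.167778015136719, 19.97002601623535), 101.23487091064453)
cup scene 382 157 20 31
cup tri (array([0.51957199, 0.30540314, 0.08340794]), np.float64(0.007467617362623408)) planes .09 [0.5164, 0.3008, 0.09]
probe (421, 204, 11, 9) [425.2281, 208.1754]
decoy (425, 237, 6, 5) [427.6818, 239.0909]
[[221 214 261 373 491 512 519 518 487 501 522 545 564 560 563 561]
 [221 234 241 314 409 436 427 413 377 387 441 501 547 552 556 559]
 [251 250 253 289 335 333 313 265 247 247 319 420 528 576 563 577]
 [245 246 252 256 287 283 229 219 193 204 236 360 500 564 564 565]
 [250 236 255 272 297 271 215 191 195 205 206 329 47
[... 255 characters left out ...]
55 482 520 537 558 560 552]
 [232 233 213 235 249 260 277 343 441 502 537 550 548 548 558 562]
 [253 222 239 253 275 267 268 296 427 525 564 559 554 558 557 551]
 [209 234 218 238 265 248 236 253 370 510 552 561 550 553 563 550]
 [227 213 217 210 212 213 208 226 288 438 547 565 546 553 554 555]]
ring scene (321, 194, 13, 7) ((327.1959533691406, 196.76930236816406), (6.6320109367370605, 11.883700370788574), 90.82744598388672)
[0.5964, -0.0151, 0.11]
ring top (325, 170, 11, 8) ((329.9183044433594, 172.22183227539062), (8.609028816223145, 9.552031517028809), 81.75604248046875)
[0.5962, -0.0157, 0.11]
blue top (327, 163, 8, 8) [330.375, 166.5625]
blue scene (324, 167, 9, 23) [327.5843, 177.1325]
```

```bash
python3 - <<'E'
from h import *
r=lambda x:np.round(x,4).tolist()
s=cv2.imread("pics/scene0.png");g=s[178:200,200:218]
print("dark cap", g.max(2))
for a in [(327.6,169.0)]: print("driver tri",tri(a,(330.5,166.0)), r(plane("scene",a,.21)),r(plane("top",(330.5,166),.21)))
for a in [(207.6,184)]: print("probe tri",tri(a,(428,206.7)), r(plane("scene",a,.201)),r(plane("top",(428,206.7),.201)))
print("cup scene rim",r(plane("scene",(391.9,162),.09)))
print("decoy", r(plane("top",(428,239),.15)), tri((190,186),(430,239)))
for n in P: print(n,"wells",proj(n,[.5965,-.0155,.11]),proj(n,[.5965,-.0155,.21]))
E
```

```text
dark cap [[121 120 118 121 118 120 122 129 145 151 140 131 144 158 170 180 181 185]
 [122 123 123 122 122 126 126 149 167 175 165 160 171 178 185 188 187 188]
 [121 120 120 123 127 143 151 168 177 185 182 181 183 189 184 187 185 186]
 [118 123 124 122 130 139 149 149 156 163 178 184 189 186 185 190 184 186]
 [125 129 139 136 122 114 107  96 104 119 146 174 183 188 185 184 186 184]
 [142 159 161 135  97  80  69  68  72  80 110 159 179 184 187 184 182 189]
 [169 178 173 139  86  67  62  70  67  64  92 148 170 183 188 183 186 185]
 [180 183 185 159 110  75  64  66  69  85 115 156 167 177 186 190 183 187]
 [185 184 194 193 160 125 106 100 121 147 165 166 159 170 185 189 187 186]
 [182 180 193 205 204 188 173 171 180 189 184 164 147 171 182 188 188 184]
 [183 179 175 189 203 210 207 209 205 190 168 151 146 167 182 183 182 188]
 [184 180 168 173 188 195 198 197 191 178 160 153 141 160 182 185 185 188]
 [182 182 166 165 176 184 188 191 184 173 163 147 138 156 183 184 188 190]
 [181 180 170 169 179 189 192 190 187 179 166 152 141 151 172 189 185 184]
 [181 180 174 171 180 186 190 191 185 179
[... 575 characters left out ...]
ay([ 0.59676398, -0.01596218,  0.20854172]), np.float64(0.0007596958345905843)) [0.5988, -0.017, 0.21] [0.5962, -0.0163, 0.21]
probe tri (array([ 0.46212274, -0.32926858,  0.19881707]), np.float64(0.0022873230772074296)) [0.4661, -0.3295, 0.201] [0.4614, -0.3297, 0.201]
cup scene rim [0.5284, 0.3018, 0.09]
decoy [0.3594, -0.3384, 0.15] (array([ 0.35993371, -0.34678642,  0.14132476]), np.float64(0.0012148498640553692))
scene wells [np.float64(327.1111253842512), np.float64(196.82861150946377)] [np.float64(327.55444274071544), np.float64(168.4968305747376)]
top wells [np.float64(329.85097611951954), np.float64(172.12676113375238)] [np.float64(330.2680059171406), np.float64(165.92122047039234)]
```

Measurements:

| Item | Position (m) | Check |
|---|---|---|
| Well | (0.597, -0.016) | – |
| Driver top | z = 0.2085 | expected 0.210 |
| Probe | (0.463, -0.3295), top z = 0.199 | expected 0.201 |
| Cup | about (0.521, 0.302) | – |

I'm moving to the driver.

```bash
python3 -m jog '[[[0,0,0.7,0,1],[0.2,0.3,0.7,0,1],[0.52,0.63,0,0,1],[0.52,0.63,0,0,1],[0.52,0.63,0,0,1],[0.52,0.63,0,0,1],[0.52,0.63,0,0,1],[0.52,0.63,0,0,1]]]' 40; python3 -m jog '[[[0.52,0.63,0,0,1],[0.52,0.63,0,0,1],[0.52,0.63,0,0,1],[0.52,0.63,0,0,1],[0.52,0.63,0,0,1],[0.52,0.63,0,0,1],[0.52,0.63,0,0,1],[0.52,0.63,0,0,1]]]'; python3 -c "
from workcell import sensors
o=sensors.get_obs();print(o['q'],o['ee_pos'])"
```

```text
time: 0.9
ee_pos: [0.3474, -0.314, 0.3011]
tcp_rot: [-180.0, 0.0, 19.2]
wrist_force: [0.3, -0.5, 0.9]
opening: 0.085
grasp_force: 0.0
time: 1.7
ee_pos: [0.5555, -0.0619, 0.3009]
tcp_rot: [-180.0, 0.0, 19.2]
wrist_force: [-0.6, -0.2, 0.1]
opening: 0.0854
grasp_force: 0.0
[-6.35650013e+00  8.58050033e+00  2.19208715e+01  1.03366218e+02
 -2.95749039e-03  1.54455676e+02] [ 0.55551825 -0.06189913  0.30092937]
```

```bash
python3 -m jog '[[[0.42,0.46,0,0,1],[0.41,0.46,0,0,1],[0,0,0,0,1],[0,0,-0.7,0,1],[0,0,-0.7,0,1],[0,0,-0.7,0,1],[0,0,-0.6,0,1],[0,0,0,0,1]]]'; python3 -m jog '[[[0,0,0,0,0],[0,0,0,0,0],[0,0,0,0,0],[0,0,0,0,0],[0,0,0,0,0],[0,0,0,0,0],[0,0,0,0,0]]]' 40
```

```text
time: 2.5
ee_pos: [0.5938, -0.0178, 0.1617]
tcp_rot: [-179.9, 0.4, 19.2]
wrist_force: [0.4, -0.1, 0.3]
opening: 0.0857
grasp_force: 0.0
time: 3.2
ee_pos: [0.5967, -0.0171, 0.1677]
tcp_rot: [-180.0, -0.1, 19.2]
wrist_force: [-1.1, 3.0, 6.6]
opening: 0.0272
grasp_force: 39.2
```

```bash
python3 -m jog '[[[0,0,0.2,0,0],[0,0,0.4,0,0],[0,0,0.5,0,0],[0,0,0.5,0,0],[0,0,0.5,0,0],[0,0,0.4,0,0],[0,0,0.2,0,0],[0,0,0,0,0]]]' 40; python3 -m jog '[[[-0.1,0.3,0,0.5,0],[-0.2,0.9,0,1,0],[-0.25,0.9,0,1,0],[-0.25,0.9,0,0.5,0],[-0.25,0.9,0,0.5,0],[-0.2,0.9,0,0.5,0],[-0.15,0.9,0,0,0],[-0.12,0.66,0,0,0]]]'; python3 -m jog '[[[0,0,0,0,0],[0,0,0,0,0],[0,0,0,0,0]]]'; python3 - <<'E'
from h import *
from workcell import sensors
print(sensors.get_obs()["q"].round(1))
a=camera("scene")[60:220,300:460];b=camera("top")[110:270,170:330]
cv2.imwrite("pics/cup1.png",cv2.resize(np.hstack([a,b]),None,fx=2.5,fy=2.5,interpolation=cv2.INTER_CUBIC))
E
```

```text
time: 4.0
ee_pos: [0.5966, -0.0176, 0.3032]
tcp_rot: [179.9, -0.1, 19.2]
wrist_force: [1.0, 0.8, -3.7]
opening: 0.0273
grasp_force: 39.7
time: 4.8
ee_pos: [0.5184, 0.3035, 0.3003]
tcp_rot: [-180.0, 0.1, 39.4]
wrist_force: [-0.0, -0.5, -2.9]
opening: 0.0269
grasp_force: 40.3
time: 5.1
ee_pos: [0.5199, 0.3001, 0.3009]
tcp_rot: [180.0, 0.1, 39.2]
wrist_force: [0.0, -0.5, -3.4]
opening: 0.0273
grasp_force: 40.3
[ 30.   14.8  29.2 104.5  -0.  170.8]
```

View pics/cup1.png

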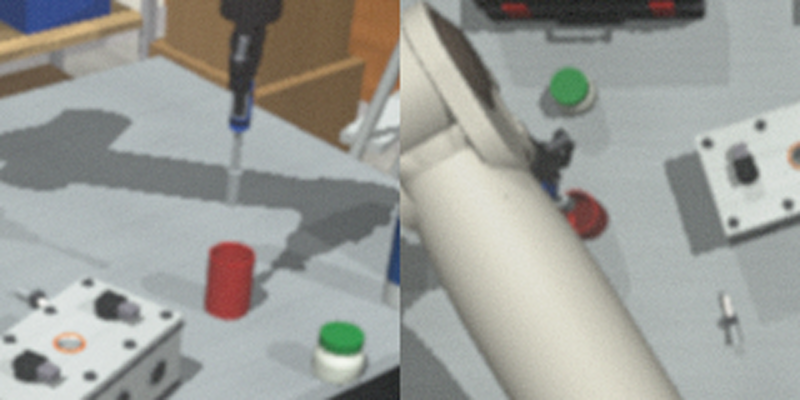

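Driver hangs upright over the cup; tip at scene pixel (393,141), cup rim centre near (392,160), and the well's ring is now fully visible. I'll check the offset numerically.

```bash
python3 - <<'E'
from h import *
a=camera("scene");b=a.astype(int)
m=((b[...,2]>b[...,1]*1.5)&(b[...,2]>60)).astype(np.uint8);m[:145]=0;m[195:]=0;m[:,:375]=0;m[:,410:]=0
y,x=np.where(m);print("rows",[(r,x[y==r].min(),x[y==r].max()) for r in range(y.min(),y.max()+1)])
print(proj("scene",[.52,.30,.165]),proj("scene",[.52,.30,.09]),proj("scene",[.52,.30,0]))
for c in range(3): print(a[134:146,386:402,c] if c==1 else "")
E
```

```text
rows [(157, np.int64(388), np.int64(395)), (158, np.int64(386), np.int64(397)), (159, np.int64(385), np.int64(399)), (160, np.int64(384), np.int64(400)), (161, np.int64(384), np.int64(401)), (162, np.int64(384), np.int64(401)), (163, np.int64(384), np.int64(401)), (164, np.int64(384), np.int64(401)), (165, np.int64(384), np.int64(400)), (166, np.int64(384), np.int64(400)), (167, np.int64(384), np.int64(400)), (168, np.int64(384), np.int64(400)), (169, np.int64(383), np.int64(400)), (170, np.int64(383), np.int64(400)), (171, np.int64(383), np.int64(400)), (172, np.int64(383), np.int64(400)), (173, np.int64(383), np.int64(400)), (174, np.int64(383), np.int64(399)), (175, np.int64(383), np.int64(399)), (176, np.int64(383), np.int64(399)), (177, np.int64(383), np.int64(399)), (178, np.int64(383), np.int64(399)), (179, np.int64(383), np.int64(399)), (180, np.int64(382), np.int64(399)), (181, np.int64(382), np.int64(399)), (182, np.int64(382), np.int64(399)), (183, np.int64(383), np.int64(398)), (184, np.int64(383), np.int64(398)), (185, np.int64(384), np.int64(397)), (186, np.int64(386), 
[... 349 characters left out ...]
 138 123 118 117 118 118 121]
 [121 120 118 118 128 135 150 147 148 130 121 120 123 122 121 123]
 [117 121 114 118 129 140 152 148 142 126 121 114 122 122 119 119]
 [119 120 117 117 129 141 150 150 144 125 118 120 124 117 120 119]
 [125 121 119 122 131 145 151 144 136 125 118 116 119 117 120 118]
 [152 137 131 133 138 146 148 144 134 125 122 119 124 119 118 117]
 [177 167 159 155 153 156 153 147 147 143 136 130 125 124 128 126]
 [188 185 187 182 178 170 167 164 164 171 163 159 155 156 155 152]
 [189 189 186 188 186 181 179 180 185 183 182 181 179 182 181 180]
 [187 187 186 187 191 185 186 186 184 185 188 186 184 189 186 184]
 [185 190 181 184 190 186 186 189 184 184 183 183 184 188 188 183]]
```

```bash
python3 -m jog '[[[0.06,0.1,0,0,0],[0,0,-0.5,0,0],[0,0,-0.7,0,0],[0,0,-0.7,0,0],[0,0,-0.6,0,0],[0,0,-0.4,0,0],[0,0,-0.2,0,0],[0,0,0,0,0]]]' 40; python3 -m jog '[[[0,0,-0.06,0,0],[0,0,0,0,0],[0,0,0,0,0]]]'
```

```text
time: 6.05
ee_pos: [0.5229, 0.3051, 0.1451]
tcp_rot: [-180.0, 0.1, 39.2]
wrist_force: [0.4, 0.5, -2.8]
opening: 0.0269
grasp_force: 40.3
time: 6.35
ee_pos: [0.5236, 0.3058, 0.1443]
tcp_rot: [180.0, -0.1, 39.2]
wrist_force: [0.6, -0.4, -2.4]
opening: 0.0274
grasp_force: 40.3
```

```bash
python3 -m jog '[[[0,0,-0.08,0,0],[0,0,0,0,0],[0,0,0,0,0.5],[0,0,0,0,0.7],[0,0,0,0,1],[0,0,0,0,1],[0,0,0,0,1],[0,0,0,0,1]]]'; python3 -m jog '[[[0,0,0.4,0,1],[0,0,0.8,0,1],[0,0,0.8,0,1],[0,0,0.8,0,1],[0,0,0,0,1]]]'; python3 - <<'E'
from h import *
a=camera("scene")[60:220,300:460];b=camera("top")[110:270,170:330]
cv2.imwrite("pics/cup2.png",cv2.resize(np.hstack([a,b]),None,fx=2.5,fy=2.5,interpolation=cv2.INTER_CUBIC))
E
```

```text
time: 7.15
ee_pos: [0.5232, 0.3056, 0.1394]
tcp_rot: [-180.0, -0.0, 39.2]
wrist_force: [-0.0, 0.7, 0.4]
opening: 0.0854
grasp_force: 0.0
time: 7.65
ee_pos: [0.5241, 0.3061, 0.2855]
tcp_rot: [179.9, -0.5, 39.2]
wrist_force: [0.7, 0.6, 0.7]
opening: 0.0854
grasp_force: 0.0
```

View pics/cup2.png

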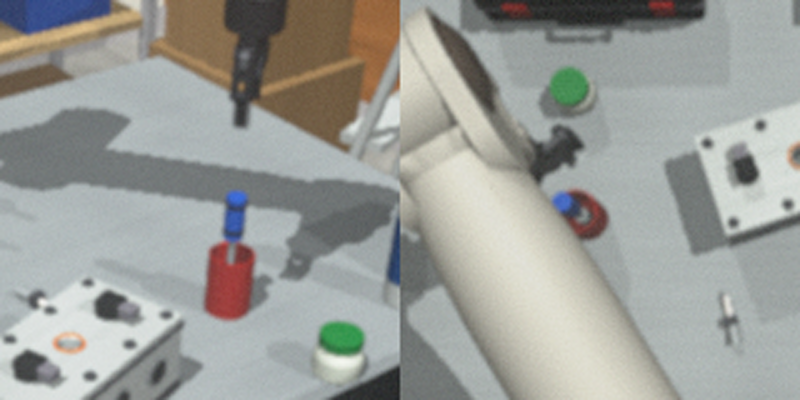

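The driver stands upright in the cup (scene about (394,147), handle above the rim) and is released. I measure the now open ring, then go to the probe.

```bash
cat > ring.py <<'E'
from h import *
def ring(n,k=2):
    im=np.mean([camera(n) for _ in range(k)],0).astype(np.float32)
    u,v=map(int,np.round(proj(n,[.5965,-.0155,.11])))
    a=cv2.resize(im[v-12:v+13,u-14:u+15],None,fx=8,fy=8,interpolation=cv2.INTER_CUBIC)
    sat=a[...,2]-a[...,0]
    m=(sat>40).astype(np.uint8);c=cv2.findContours(m,cv2.RETR_EXTERNAL,cv2.CHAIN_APPROX_NONE)[0]
    c=max(c,key=cv2.contourArea);e=cv2.fitEllipse(c)
    return (np.array(e[0])+.5)/8-.5+[u-14,v-12], np.array(e[1])/8
E
python3 - <<'E'
from ring import *
a,b=ring("scene"),ring("top");print(a,b,tri(a[0],b[0]),plane("scene",a[0],.11),plane("top",b[0],.11))
E
python3 -m jog '[[[-0.05,-0.5,0,0,1],[-0.08,-0.8,0,-0.5,1],[-0.08,-0.8,0,-0.5,1],[-0.08,-0.8,0,-0.5,1],[-0.08,-0.8,0,-0.5,1],[-0.08,-0.8,0,-0.5,1],[-0.08,-0.8,0,-0.5,1],[-0.08,-0.8,0,-0.5,1]]]'; python3 -m jog '[[[-0.08,-0.8,0,-0.5,1],[-0.08,-0.8,0,0,1],[-0.08,-0.8,0,0,1],[-0.08,-0.8,0,0,1],[-0.08,-0.8,0,0,1],[-0.08,-0.8,0,0,1],[-0.08,-0.8,0,0,1],[-0.06,-0.6,0,0,1]]]'; python3 -m jog '[[[0,0,0,0,1],[0,0,0,0,1]]]'
```

```text
(array([327.35155582, 196.78934956]), array([ 8.49684238, 13.5999651 ])) (array([330.06621838, 171.83156586]), array([10.79322529, 11.19225883])) (array([ 0.59759556, -0.01590473,  0.11089634]), np.float64(0.0008271697379020991)) [ 0.59673521 -0.01478593  0.11      ] [ 0.59755793 -0.01626891  0.11      ]
time: 8.75
ee_pos: [0.4919, -0.001, 0.2783]
tcp_rot: [-180.0, 0.1, 21.6]
wrist_force: [1.0, -0.4, -0.2]
opening: 0.0855
grasp_force: 0.0
time: 9.55
ee_pos: [0.4608, -0.3115, 0.278]
tcp_rot: [-179.9, 0.1, 19.1]
wrist_force: [-0.5, 0.1, 0.1]
opening: 0.0855
grasp_force: 0.0
time: 9.75
ee_pos: [0.4612, -0.3098, 0.2781]
tcp_rot: [-179.9, 0.1, 19.1]
wrist_force: [-0.3, 0.2, -0.3]
opening: 0.0857
grasp_force: 0.0
```

```bash
python3 -m jog '[[[0.04,-0.4,0,0,1],[0,0,-0.2,0,1],[0,0,-0.7,0,1],[0,0,-0.7,0,1],[0,0,-0.6,0,1],[0,0,-0.3,0,1],[0,0,-0.06,0,1],[0,0,0,0,1]]]'; python3 -m jog '[[[0,0,0,0,0],[0,0,0,0,0],[0,0,0,0,0],[0,0,0,0,0],[0,0,0,0,0],[0,0,0,0,0],[0,0,0,0,0]]]' 60
```

```text
time: 10.55
ee_pos: [0.4639, -0.329, 0.1519]
tcp_rot: [180.0, -0.0, 19.2]
wrist_force: [0.4, 0.3, 0.3]
opening: 0.0856
grasp_force: 0.0
time: 11.25
ee_pos: [0.4639, -0.3296, 0.152]
tcp_rot: [180.0, -0.0, 19.2]
wrist_force: [-0.5, 1.4, 6.8]
opening: 0.027
grasp_force: 58.8
```

```bash
python3 -m jog '[[[0,0,0.2,0,0],[0,0,0.5,0,0],[0,0,0.6,0,0],[0,0,0.6,0,0],[0,0,0.6,0,0],[0,0,0.4,0,0],[0,0,0.2,0,0],[0,0,0,0,0]]]' 60; python3 -m jog '[[[0.1,0.2,0,0,0],[0.3,0.7,0,0,0],[0.35,0.85,0,0,0],[0.4,0.95,0,0,0],[0.4,0.95,0,0,0],[0.4,0.95,0,0,0],[0.35,0.85,0,0,0],[0.25,0.6,0,0,0]]]'; python3 -m jog '[[[0.1,0.22,0,0,0],[0,0,0,0,0],[0,0,0,0,0],[0,0,0,0,0]]]'; python3 - <<'E'
from h import *
a=camera("scene");b=camera("top");cv2.imwrite("pics/s3.png",a);cv2.imwrite("pics/t3.png",b)
cv2.imwrite("pics/w1.png",cv2.resize(np.hstack([a[120:220,270:390],b[110:210,270:390]]),None,fx=3.3,fy=3.3,interpolation=cv2.INTER_CUBIC))
E
```

```text
time: 12.05
ee_pos: [0.464, -0.3297, 0.3073]
tcp_rot: [179.9, -0.0, 19.2]
wrist_force: [-0.2, -0.3, -1.7]
opening: 0.0265
grasp_force: 59.2
time: 12.85
ee_pos: [0.5896, -0.0276, 0.3045]
tcp_rot: [-179.9, 0.1, 19.3]
wrist_force: [0.5, -1.5, -0.6]
opening: 0.0264
grasp_force: 59.3
time: 13.25
ee_pos: [0.594, -0.0214, 0.3062]
tcp_rot: [180.0, 0.0, 19.1]
wrist_force: [0.3, -0.7, -2.4]
opening: 0.0268
grasp_force: 59.3
```

View pics/w1.png

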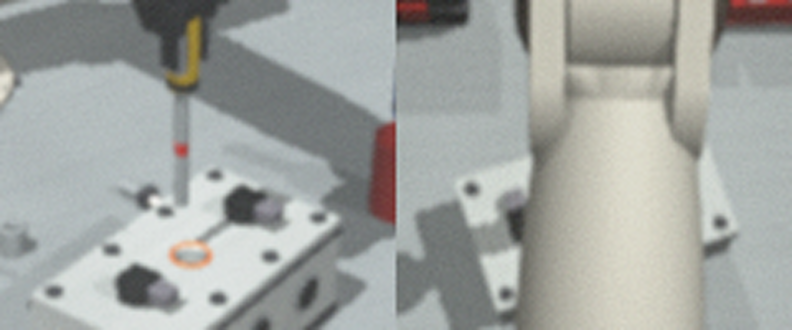

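The probe hangs upright above and slightly behind the well: band near scene (325,165), tip near (325,182), ring (327,197). The arm blocks the top view, so I measure the probe relative to the ring in the scene view, using heights from the TCP.

```bash
cat > pr.py <<'E'
from ring import *
from workcell import sensors
def measure(k=3):
    o=sensors.get_obs();T=o["ee_pos"];tip=T[2]-.142
    im=np.mean([camera("scene") for _ in range(k)],0).astype(np.float32)
    bx=proj("scene",[T[0],T[1],tip+.06]);u,v=map(int,np.round(bx));x0,y0=u-9,v-8
    w=np.clip(im[y0:y0+17,x0:x0+19,2]-im[y0:y0+17,x0:x0+19,1]-35,0,None);Y,X=np.mgrid[y0:y0+17,x0:x0+19]
    band=np.array([(w*X).sum(),(w*Y).sum()])/w.sum()
    return o,T,tip,im,band
E
python3 - <<'E'
from pr import *
o,T,tip,im,band=measure()
print(T,tip,"band",band,"exp",proj("scene",[T[0],T[1],tip+.06]),"area",)
B=plane("scene",band,tip+.06);print("band xyz",B)
print("tip expected px",proj("scene",[B[0],B[1],tip]))
g=im[168:188,317:336].mean(2).astype(int);print(g)
a=ring("scene");print("ring",a,plane("scene",a[0],.11))
E
```

```text
[ 0.59406091 -0.02147317  0.30647867] 0.16447867233574723 band [324.65628153 164.98873668] exp [np.float64(325.4235587055743), np.float64(164.44694025948536)] area
band xyz [ 0.59526309 -0.02497931  0.22447867]
tip expected px [np.float64(324.4511793339646), np.float64(182.4691680713122)]
[[188 187 187 188 186 171 154 145 144 141 164 183 186 185 187 185 185 184
  184]
 [188 188 187 189 186 173 154 152 147 145 163 184 186 185 186 187 187 190
  187]
 [189 187 188 187 185 170 155 150 146 141 165 182 187 185 188 192 196 190
  178]
 [186 189 186 187 185 170 153 150 144 145 167 185 189 191 193 191 182 163
  150]
 [187 186 186 189 185 171 154 150 147 145 165 185 197 203 201 182 147 117
  107]
 [186 187 184 188 183 172 157 150 144 147 168 194 209 216 211 182 139 108
  103]
 [186 187 187 188 185 172 158 152 145 149 182 210 221 223 220 203 176 157
  151]
 [179 184 189 186 183 174 157 151 146 154 194 220 223 224 224 221 216 208
  203]
 [155 178 185 187 185 174 155 149 145 155 196 222 223 223 223 225 224 221
  222]
 [125 162 182 187 189 175 158 152 144 155 197 222 224 223 223 223 222 222
  222]

[... 226 characters left out ...]
7 215 211
  206]
 [234 224 212 212 218 207 180 158 152 164 201 223 224 221 217 210 207 204
  205]
 [205 187 169 169 183 197 193 183 177 190 214 222 222 219 212 203 205 205
  205]
 [178 137 114 112 136 178 203 210 211 217 222 223 222 219 212 209 208 206
  207]
 [179 131 106 104 121 163 206 221 223 223 223 222 221 221 218 217 215 212
  209]
 [200 169 155 152 164 185 210 223 223 222 221 222 223 224 224 224 223 220
  218]
 [222 210 201 205 212 219 222 223 222 221 223 224 223 225 224 225 225 224
  221]
 [224 223 224 223 223 224 224 222 223 223 223 224 225 225 227 224 223 220
  208]]
ring (array([327.41890621, 196.74517441]), array([ 8.6091404 , 13.59854031])) [ 0.59666021 -0.01448722  0.11      ]
```

The band's visible surface faces the camera, which shifts its row by about 0.9 px. After correcting for that, the probe axis sits at TCP + (-2.7, -0.8) mm, and this agrees with the grip constraint. The needed shift is about (+5.7, +7.2) mm.

```bash
python3 -m jog '[[[0.115,0.145,0,0,0],[0,0,-0.2,0,0],[0,0,-0.3,0,0],[0,0,-0.15,0,0],[0,0,0,0,0],[0,0,0,0,0],[0,0,0,0,0]]]' 60; python3 - <<'E'
from pr import *
o,T,tip,im,band=measure()
print(T,tip,"band",band, "want col",proj("scene",[.5967,-.0146,tip+.06]),"want row+0.9")
off=np.array([-.0027,-.0008]);print("probe by FK",T[:2]+off)
B=plane("scene",band-[0,.9],tip+.06);print("band xyz",B)
a=ring("scene",1);print(a)
cv2.imwrite("pics/w2.png",cv2.resize(im[140:220,290:370].astype(np.uint8),None,fx=6,fy=6,interpolation=cv2.INTER_CUBIC))
E
```

```text
time: 14.3
ee_pos: [0.6004, -0.0129, 0.2746]
tcp_rot: [180.0, -0.1, 19.2]
wrist_force: [0.2, 0.2, -1.2]
opening: 0.0265
grasp_force: 59.3
[ 0.60038261 -0.01290248  0.27457084] 0.13257084142003586 band [328.18892736 174.42076122] want col [np.float64(327.76831732132206), np.float64(173.53125964716597)] want row+0.9
probe by FK [ 0.59768261 -0.01370248]
band xyz [ 0.59733347 -0.01355362  0.19257084]
(array([327.27676105, 196.82779026]), array([ 8.4355526 , 13.61464405]))
```

View pics/w2.png

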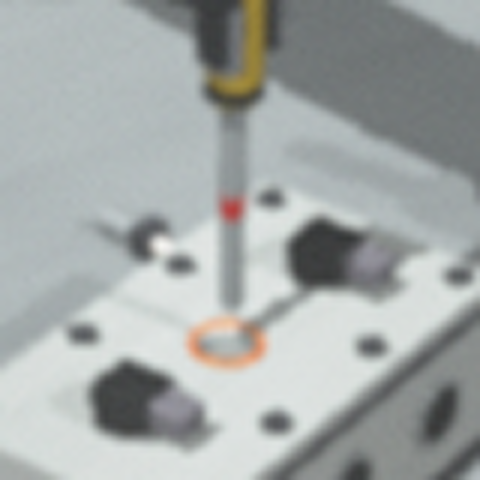

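The rod is straight over the ring centre: tip at about scene (328.7,191), ring centre (327.3,196.8). A trim of (-0.5, -1.2) mm is needed, then descend in stages.

```bash
python3 -m jog '[[[-0.01,-0.025,0,0,0],[0,0,-0.1,0,0],[0,0,-0.25,0,0],[0,0,-0.25,0,0],[0,0,-0.2,0,0],[0,0,0,0,0],[0,0,0,0,0],[0,0,0,0,0]]]' 60; python3 - <<'E'
from pr import *
o,T,tip,im,band=measure()
print(T,tip,"band",band, "want col",proj("scene",[.5967,-.0146,tip+.06]),"want row+0.9")
print("FK",T[:2]+[-.0027,-.0008],"cam",plane("scene",band-[0,.9],tip+.06),o["wrist_force"])
E
```

```text
time: 15.3
ee_pos: [0.5999, -0.0142, 0.2345]
tcp_rot: [180.0, -0.1, 19.2]
wrist_force: [0.6, -0.2, -1.8]
opening: 0.0269
grasp_force: 59.3
[ 0.59985438 -0.01422772  0.23451142] 0.09251142174547142 band [327.5291834  185.97560338] want col [np.float64(327.58458357222327), np.float64(184.9862065982881)] want row+0.9
FK [ 0.59715438 -0.01502772] cam [ 0.59699525 -0.0150061   0.15251142] [ 0.64180212 -0.16478765 -1.75704833]
```

Centred to within a fraction of a millimetre. Now the last 42 mm.

```bash
python3 -m jog '[[[0,0,-0.1,0,0],[0,0,-0.2,0,0],[0,0,-0.2,0,0],[0,0,-0.2,0,0],[0,0,-0.1,0,0],[0,0,-0.04,0,0],[0,0,0,0,0],[0,0,0,0,0]]]' 60; python3 -m jog '[[[0,0,0,0,0],[0,0,0,0,0],[0,0,0,0,0],[0,0,0,0,0],[0,0,0,0,0],[0,0,0,0,0],[0,0,0,0,0]]]'; python3 - <<'E'
from pr import *
o,T,tip,im,band=measure()
print(T,tip,"band",band, proj("scene",[.5967,-.0146,tip+.06]))
cv2.imwrite("pics/w3.png",cv2.resize(im[150:220,290:450].astype(np.uint8),None,fx=5,fy=5,interpolation=cv2.INTER_CUBIC))
E
```

```text
time: 16.25
ee_pos: [0.5998, -0.0142, 0.1922]
tcp_rot: [180.0, -0.0, 19.2]
wrist_force: [0.5, 0.1, -1.4]
opening: 0.0267
grasp_force: 59.3
time: 16.95
ee_pos: [0.5997, -0.0142, 0.1918]
tcp_rot: [-180.0, 0.0, 19.2]
wrist_force: [0.2, 0.7, -1.9]
opening: 0.0267
grasp_force: 59.3
[ 0.59966571 -0.01422405  0.19176348] 0.04976347814043114 band [327.3597592  198.14492628] [np.float64(327.39464239138016), np.float64(196.82815812360064)]
```

View pics/w3.png

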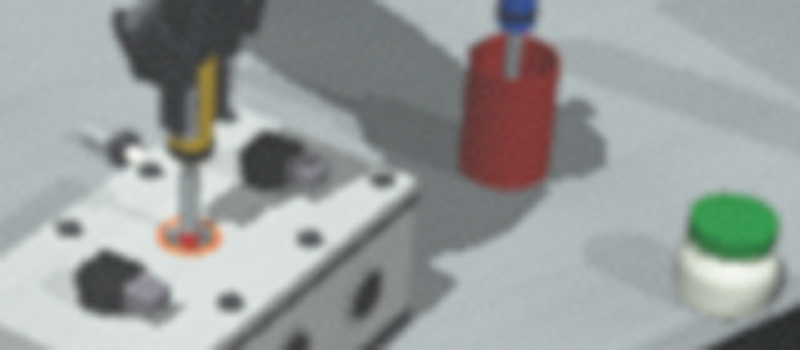

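The red band sits level with the well's mouth at the ring's centre (scene (327.4,198)), with the driver still in the cup. No contact force is felt, so I'm handing it in.

```bash
python3 -c "
from workcell import ticket
print(ticket.job_done())"
```

```text
the job is handed in; nothing more can be done
None
```

The job is handed in, with no verdict shown: the driver stands released in the red cup, and the probe is held still in the well with its red band level with the mouth, centred to about 1 mm by my camera measurement.

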